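Flip a die plate over against an edge

TASK

Turn the flat aluminium die plate over with the fingertips alone: push it against the near edge of the steel inspection plate, tip it up on its far edge there, and let it flip over onto the inspection plate. Then push it on until it lies flat and wholly on the inspection plate, its former underside up. Never lift or carry it, and leave the wooden block, the brass bush and the screwdriver where they are.

Things in the scene. Friction and masses are not known exactly. Their poses are not given: they have to be found in the camera images.
- die_plate: Loose flat aluminium plate on the bench between robot and inspection plate: 110 mm along its y, 12 mm thick, 0.27 kg. Origin: centre of the face underneath at the start (z up then, down once turned over). Square far edge at x = +40; near edge cut back underneath at 45 degrees: nose at x = -38, 10 mm up, bevel running down and inward to x = -30. x points roughly to the inspection plate.
- inspection_plate: Steel plate fixed on the bench beyond the die plate: 160 mm along its x, 220 mm along its y, 16 mm thick. Origin: centre of its underside; x points away from the die plate. Its near edge, an upright face 16 mm high at x = -80 mm, is the wall: with the die plate stopped there, a fingertip pushed under its bevel and then on and up tips it over.
- far_left (a point): the far left corner of the die plate as it lies at the start (+40, +55 mm from its origin along its x and y), at half its thickness; it stays with this corner as the plate turns over
- far_right (a point): the far right corner of the die plate as it lies at the start (+40, -55 mm from its origin along its x and y), at half its thickness; it stays with this corner as the plate turns over
- near_left (a point): the near left corner of the die plate as it lies at the start (-38, +55 mm from its origin along its x and y), at half its thickness; it stays with this corner as the plate turns over
- near_right (a point): the near right corner of the die plate as it lies at the start (-38, -55 mm from its origin along its x and y), at half its thickness; it stays with this corner as the plate turns over
- wood_block: Bystander, loose: pine block 90 x 50 x 45 mm standing to the left of the work; origin at the centre of its underside.
- bush: Bystander, loose: flanged brass bush, 40 mm tall, flange 40 mm across, to the right of the work; origin at the centre of its underside.
- screwdriver: Bystander, loose: screwdriver lying to the right of the work; origin at its middle, its x axis along it.
There are look-alikes about, which are no part of the job. Several things look just like the die_plate: the one meant starts farthest to the robot's left.

How it is judged:
On the way:
1. the die plate is tipped up steeply (50 to 90 degrees) on its far edge, that edge still down within 25 mm of the bench and within 35 mm of the near edge of the inspection plate (angle between die_plate's own z axis and vertical between 0.87 and 1.57 rad and height (world z) of each of far_left, far_right below 0.025 m and x of far_left in the frame of inspection_plate between -0.115 and -0.045 m and x of far_right in the frame of inspection_plate between -0.115 and -0.045 m), for 0.05 s.
At the end, for the whole second after the job is handed in: The die plate is at rest, turned over and flat (within 5 degrees) on top of the inspection plate, all four corners within its outline (to 2 mm), and each bystander is within 20 mm of where it stood (angle between die_plate's own z axis and vertical above 3.05 rad and x of far_left in the frame of inspection_plate between -0.082 and 0.082 m and y of far_left in the frame of inspection_plate between -0.112 and 0.112 m and height (world z) of far_left between 0.018 and 0.027 m and x of far_right in the frame of inspection_plate between -0.082 and 0.082 m and y of far_right in the frame of inspection_plate between -0.112 and 0.112 m and height (world z) of far_right between 0.018 and 0.027 m and x of near_left in the frame of inspection_plate between -0.082 and 0.082 m and y of near_left in the frame of inspection_plate between -0.112 and 0.112 m and height (world z) of near_left between 0.018 and 0.027 m and x of near_right in the frame of inspection_plate between -0.082 and 0.082 m and y of near_right in the frame of inspection_plate between -0.112 and 0.112 m and height (world z) of near_right between 0.018 and 0.027 m and linear speed of die_plate below 0.01 m/s and distance of each of wood_block, bush, screwdriver from where it was at the start of the episode below 0.02 m); the robot touches nothing.
It fails at once if the die plate is lifted: all four corners are more than 40 mm above the bench at once (height (world z) of each of far_left, far_right, near_left, near_right above 0.04 m).
It fails at once if a bystander is moved by more than 20 mm (distance of any of wood_block, bush, screwdriver from where it was at the start of the episode above 0.02 m).
It also fails if it takes over 53 s, if anything falls off the work surface, if the arm or the gripper's body presses on something with over 40 N, if the wrist force passes 120 N, or if a joint passes its speed limit or range.

ROBOT

A 6-joint arm with a two-finger parallel gripper is mounted at the origin on the work surface. World frame = base frame: x ahead of the robot, y to its left, z up, the work surface at z = 0. Lengths are in m, angles in rad, forces in N, time in s.
With the tool pointing down it reaches from about 0.25 to 0.775 m from the base axis. Payload 4 kg.
Tool frame: the origin (TCP) lies midway between the tips of the shut fingers; the grasp point (between the pads) lies 19 mm behind it; z points along the fingers, y is the direction in which the jaws open and shut (so a half turn about z gives the same grasp; the last joint's range is limited). The gripper opens to 85 mm and grips with 20 to 120 N. Pads are 22 mm wide; open, the fingers measure 114 mm over their backs; the gripper's body (76 mm by 85 mm) begins 54 mm behind the grasp point. The pads swing forward as they close: fully open they stand 13 mm farther back than shut.
Start: joints at [1.068, 0.087, 1.371, -0, 1.684, -0.103], TCP at [0.214, 0.507, 0.231] pointing down, gripper open.
Joint ranges: [-3.1, 3.1], [-0.76, 2.03], [0.27, 2.55], [-1.08, 4.22], [0.17, 2.65], [-2.57, 2.57]. Speed limits (rad/s): [2.79, 2.79, 3.14, 3.14, 3.14, 3.14].

INTERFACE

Orientations are given as a unit quaternion [x, y, z, w].
In Python, from plant import monitor, vision, job, models gives the robot as it stands. The module is installed in compiled form; this text tells all that it offers.
- The arm moves only by the tool send_rows, never from a script. Its argument "series" is a list of rows, each an object with "offset": the shift along the tool's x, y, z normalised to -1 to 1, where 1 is 0.4 m, a list of three; "twist": the turn, a rotation vector about the tool's x, y, z normalised to -1 to 1, where 1 is pi/2 rad, a list of three. In form: [{"offset": [x, y, z], "twist": [wx, wy, wz]}, ...]. A call has 1 to 12 rows; each row is the pose to reach, as a shift and turn from the pose commanded when the call began, along the tool's axes at that moment; what a row does not reach only later rows make up. A row lasts 1/12 s, in which the tool goes at most 41.7 mm and 7.16 degrees, less where a joint would pass 70% of its speed; a pose out of reach is approached as far as the arm can. A call with a number of a shift or a turn outside -1 to 1 is refused whole. A call with a gripper value outside its range is refused whole. "claw" is the closure, from 0 (fully open) to 1 (shut), set as the call begins (left out, the last holds). The fingers move at their own pace and stop on an object; "newtons" is the grip in N (left out, the last holds). Time passes only in rows, so rows that repeat a pose let the fingers close. It gives the time, the measured TCP pose, the force and the opening at its end, in the units of the state.
- monitor.state(): the state, without advancing time (a new reading comes with each control period).
- vision.read_camera(name): name is "side" or "top" or "wrist"; returns a dict with "img" (400x640x3 uint8, red, green, blue), "range_z" (400x640 float32, m along the optical axis (not along the pixel's ray), 0 where there is no reading), "mtx" (3x3 intrinsics, pixels), "k1" (the pictures are not rectified: a ray, as slopes to the right and down, at radius r is drawn at 1 + k1 r^2 times it, then the intrinsics apply), "rvec" (rotation vector, rad) and "tvec" (3), from world to camera coordinates, as OpenCV has them; the wrist camera has in their place "T_tool_cam" (4x4, takes a point from camera to tool coordinates, whose origin is the TCP and whose axes are the flange's). Camera axes: x right, y down, z forward; pixel columns grow to the right and rows downward; lengths in m; the calibration is good to about 2 mm. A picture is of the moment at which its call begins: read the wrist's pose just before it.
- job.close_job(): hands the job in, once; it reports no verdict.
Trained networks look in the newest picture that a camera, given by its name, has taken for a name from the list of things; names that differ only in an ending like _2 or _b are one class to them, and where a whole thing is asked for, a point or a joint stands for the part that bears it (a point fixed in the world has none). Each returns a list of dicts, best first, with "score" (0 to 1); they miss things now and then, are a little off and sometimes report something else, mostly with a low value. They report only what shows in the picture. A call takes as long as a camera call. They do not tell look-alikes from the thing itself.
- models.look_for(camera, name): "rect" ([left, top, width, height] in pixels, round what is visible of it).
- models.mark_of(camera, name): "position" ([column, row] in pixels: a listed point, or the origin of a listed thing).
The state is a dict: "clock": time; "q": joint angles; "dq": joint speeds; "tau": joint torques, N m; "tool_pos": TCP position; "orientation": TCP orientation; "wrist_force": force on the tool from outside, world axes, zero at the start; "moment": the same for the moment, N m; "grip_width": opening from 0.0 (shut) to 1.0 (fully open).
Only numpy, scipy, OpenCV 4.12 (cv2) and the standard library are available. Lean on these libraries where they do the work, as an engineer would, in place of code of your own. Each camera call takes 0.05 s, during which the arm holds its last target. There are 200 camera calls.

## Working session

There is one attempt and no reset: what is moved stays moved. The work goes in short steps, Python scripts to look and compute and a tool call to move; the robot and the scene stay as the last step left them, time stands still between calls to the robot, and variables do not carry over. Pictures are saved under pics/ and viewed, about 8 in all and at most 12, crops included, and the job is handed in when it is done.

Besides the shell and the picture viewer there is one more tool, called after "Call:" as name(argument=value, ...), one argument or row to a line, values as JSON. send_rows: Moves the arm, as the interface text tells. Scaled input: -1 to 1 covers 0.4 m each way for a shift and pi/2 rad each way for a turn. Its arguments: {"type":"object","properties":{"series":{"type":"array"},"claw":{"type":"number"},"newtons":{"type":"number"}},"required":["series"]}

```bash
mkdir -p pics; cat > h.py <<'E'
import numpy as np, cv2
from plant import monitor, vision, job, models
from scipy.spatial.transform import Rotation as R
def cloud(c):
    "world xyz per pixel (400x640x3)"
    K=c["mtx"]; k1=c["k1"]
    v,u=np.mgrid[0:400,0:640].astype(float)
    xd=(u-K[0,2])/K[0,0]; yd=(v-K[1,2])/K[1,1]
    x,y=xd.copy(),yd.copy()
    for _ in range(8):
        s=1+k1*(x*x+y*y); x=xd/s; y=yd/s
    z=c["range_z"]; P=np.stack([x*z,y*z,z],-1)
    Rm=cv2.Rodrigues(np.array(c["rvec"],float))[0]; t=np.array(c["tvec"],float).ravel()
    W=(P-t)@Rm; W[z<=0]=np.nan
    return W
def save(n,img): cv2.imwrite("pics/"+n+".png",cv2.cvtColor(img,cv2.COLOR_RGB2BGR))
E
python3 - <<'E'
from h import *
s=monitor.state();print(s)
for n in("top","side"):
    c=vision.read_camera(n);save(n+"0",c["img"]);W=cloud(c);np.save(n+"0.npy",W)
    for o in("die_plate","inspection_plate","wood_block","bush","screwdriver"):
        for d in models.look_for(n,o)[:5]: print(n,o,round(d["score"],2),np.round(d["rect"]))
        for d in models.mark_of(n,o)[:5]:
            p=np.round(d["position"]).astype(int);print("  mark",round(d["score"],2),p,np.round(W[min(p[1],399),min(p[0],639)],3))
E
```

```text
{'clock': 0.0, 'q': array([ 1.06793534e+00,  8.79880272e-02,  1.37229843e+00, -9.47904032e-06,
        1.68362220e+00, -1.03100376e-01]), 'dq': array([-0.00045094, -0.00052667, -0.00031851, -0.00062627, -0.0005522 ,
        0.00082383]), 'tau': array([-1.01733156e-03, -3.51866519e+01, -3.13269782e+01, -1.18428093e-04,
        1.07666297e-02,  5.08831718e-06]), 'tool_pos': array([0.21381554, 0.50617621, 0.23009869]), 'orientation': array([ 1.98552406e-01,  9.80089588e-01, -1.10665907e-03, -3.41012577e-04]), 'wrist_force': array([ 0.47165909, -0.063283  ,  0.55821201]), 'moment': array([-0.03436378, -0.01064116, -0.02141932]), 'grip_width': 0.9986894724311114}
top die_plate 0.59 [324. 239.  45.  50.]
top die_plate 0.56 [352. 114.  54.  43.]
  mark 0.87 [346 262] [ 0.361 -0.082  0.01 ]
  mark 0.65 [372 198] [ 0.53  -0.149  0.013]
  mark 0.64 [310 200] [0.522 0.014 0.01 ]
  mark 0.55 [375 137] [ 0.697 -0.157  0.007]
top inspection_plate 0.93 [261. 109.  81.  60.]
top inspection_plate 0.68 [292. 182.  39.  32.]
  mark 0.91 [301 138] [0.689 0.042 0.012]
  mark 0.35 [289 212] [ 0.491  0.07 
[... 425 characters left out ...]
0.029]
side die_plate 0.88 [247. 220.  40.  34.]
side die_plate 0.68 [291. 186.  40.  29.]
side die_plate 0.62 [321. 216.  33.  34.]
  mark 0.69 [310 201] [ 0.524 -0.004  0.01 ]
  mark 0.64 [397 217] [ 0.703 -0.178  0.01 ]
  mark 0.63 [269 239] [ 0.359 -0.098  0.009]
  mark 0.57 [341 231] [ 0.537 -0.161  0.013]
side inspection_plate 0.88 [314. 156.  78.  50.]
  mark 0.74 [349 178] [0.678 0.038 0.014]
side wood_block 0.57 [256. 127.  36.  26.]
  mark 0.79 [271 143] [0.54  0.324 0.026]
side bush 0.51 [331. 279.  16.  18.]
  mark 0.67 [350 176] [0.686 0.046 0.014]
  mark 0.59 [339 295] [ 0.428 -0.346  0.011]
side screwdriver 0.6 [373. 255.  41.  40.]
  mark 0.62 [402 272] [ 0.59  -0.359  0.019]
```

```bash
python3 - <<'E'
from h import *
im=cv2.imread("pics/top0.png");cv2.imwrite("pics/top0c.png",cv2.resize(im[90:310,150:480],None,fx=2.4,fy=2.4,interpolation=cv2.INTER_CUBIC))
im=cv2.imread("pics/side0.png");cv2.imwrite("pics/side0c.png",cv2.resize(im[110:310,230:430],None,fx=3,fy=3,interpolation=cv2.INTER_CUBIC))
E
```

```text
(no output)
```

View pics/top0c.png

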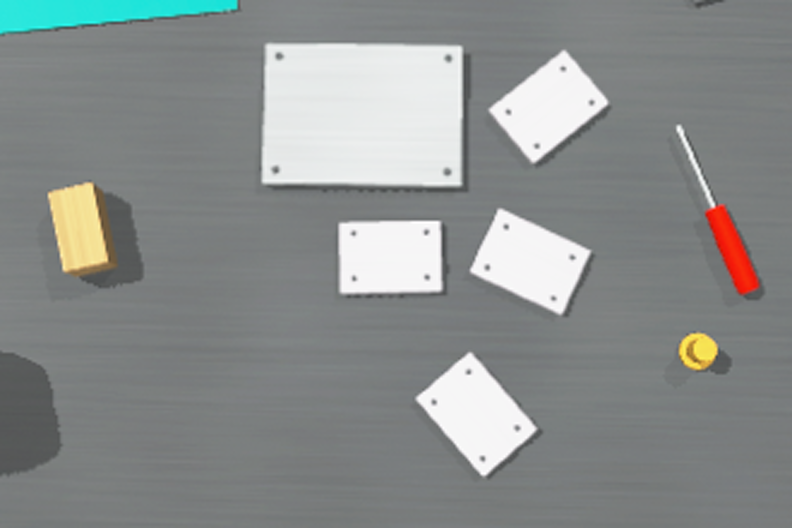

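```bash
python3 - <<'E'
from h import *
for n,boxes in(("top",{"die":(285,177,340,220),"insp":(255,104,348,172)}),):
    W=np.load(n+"0.npy");im=cv2.cvtColor(cv2.imread(f"pics/{n}0.png"),cv2.COLOR_BGR2GRAY)
    for k,(a,b,c,d) in boxes.items():
        m=np.zeros_like(im);m[b:d,a:c]=(im[b:d,a:c]>190)
        P=W[m>0];P=P[np.isfinite(P[:,0])]
        r=cv2.minAreaRect(P[:,:2].astype(np.float32)*1000)
        print(k,r,np.nanmedian(P[:,2]),len(P)); print(np.round(cv2.boxPoints(r)))
# project tcp into side view
c=vision.read_camera("side");s=monitor.state()
def proj(p):
    X=cv2.Rodrigues(np.array(c["rvec"],float))[0]@p+np.ravel(c["tvec"]);x,y=X[0]/X[2],X[1]/X[2];q=1+c["k1"]*(x*x+y*y)
    return c["mtx"][0,0]*x*q+c["mtx"][0,2],c["mtx"][1,1]*y*q+c["mtx"][1,2]
print(proj(s["tool_pos"]),"cam",-cv2.Rodrigues(np.array(c["rvec"],float))[0].T@np.ravel(c["tvec"]))
w=vision.read_camera("wrist");print(w["T_tool_cam"],w["mtx"])
A=cv2.resize(w["img"],(480,300));u,v=map(int,proj(s["tool_pos"]));print(u,v)
u=np.clip(u,60,580);v=np.clip(v,60,340)
B=cv2.resize(c["img"][v-60:v+60,u-60:u+60],(300,300),interpolation=cv2.INTER_CUBIC)
save("grip",np.hstack([A,B]))
E
```

```text
die ((532.2734985351562, 9.291805267333984), (80.11190795898438, 111.65121459960938), 0.910973310470581) 0.011998087857993365 1243
[[491.  64.]
 [493. -47.]
 [573. -46.]
 [571.  66.]]
insp ((693.7059936523438, 43.740455627441406), (224.38812255859375, 165.3757781982422), 89.75033569335938) 0.016087918538110847 4718
[[611. -68.]
 [776. -69.]
 [777. 156.]
 [612. 156.]]
(np.float64(146.7826023194358), np.float64(84.20658292408191)) cam [ 0.07348623 -0.94465054  0.81944639]
[[ 7.48081260e-04 -9.64365215e-01 -2.64573568e-01  6.55508563e-02]
 [ 9.99999644e-01  6.18405374e-04  5.73422219e-04  6.64733224e-04]
 [-3.89374725e-04 -2.64573902e-01  9.64365335e-01 -1.43248838e-01]
 [ 0.00000000e+00  0.00000000e+00  0.00000000e+00  1.00000000e+00]] [[313.77011969   0.         316.98366022]
 [  0.         313.77011969 208.8066651 ]
 [  0.           0.           1.        ]]
146 84
```

View pics/grip.png

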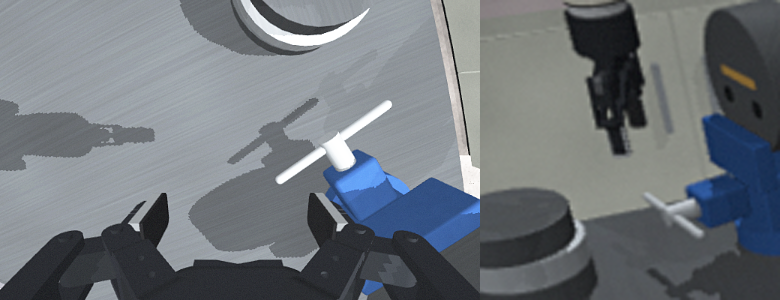

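Candidates for the die plate (crop pixels): (390,257), (530,260), (480,415) and (550,107). The crop shows (390,257) lies farthest left, straight in front of the inspection plate, so that is the one meant. The second picture shows the open fingers, two thin pads, with the gripper clear of everything. Next I'll move above the work.

```bash
cat >> h.py <<'E'
def go(*targets, start=None):
    "print offset/twist from the pose (pos, quat) to targets (x,y,z,tilt deg,yaw deg); tilt>0: fingers point ahead"
    s=monitor.state(); p,q=start or (s["tool_pos"],s["orientation"]); r0=R.from_quat(q)
    for x,y,z,tilt,yaw in targets:
        r=R.from_euler("z",yaw,degrees=True)*R.from_euler("y",-tilt,degrees=True)*R.from_quat([0,1,0,0])
        print(np.round(r0.inv().apply(np.array([x,y,z])-p)/.4,3).tolist(), np.round((r0.inv()*r).as_rotvec()/(np.pi/2),3).tolist(), "z axis",np.round(r.apply([0,0,1]),2))
def st():
    s=monitor.state();print(round(s["clock"],2),"p",np.round(s["tool_pos"],4),"q",np.round(s["orientation"],3),"F",np.round(s["wrist_force"],1),"g",round(s["grip_width"],2),"j",np.round(s["q"],2))
E
python3 -c "
from h import *
go((.33,.25,.2,0,0),(.42,.01,.14,0,0))"
```

```text
[-0.517, -0.478, 0.078] [0.0, 0.0, -0.255] z axis [ 0.  0. -1.]
[-0.957, -0.943, 0.228] [0.0, 0.0, -0.255] z axis [ 0.  0. -1.]
```

Call:
send_rows(
  series=[
    {"offset": [-0.957,-0.943,0.228],"twist": [0,0,-0.255]},
    {"offset": [-0.957,-0.943,0.228],"twist": [0,0,-0.255]},
    {"offset": [-0.957,-0.943,0.228],"twist": [0,0,-0.255]},
    {"offset": [-0.957,-0.943,0.228],"twist": [0,0,-0.255]},
    {"offset": [-0.957,-0.943,0.228],"twist": [0,0,-0.255]},
    {"offset": [-0.957,-0.943,0.228],"twist": [0,0,-0.255]},
    {"offset": [-0.957,-0.943,0.228],"twist": [0,0,-0.255]},
    {"offset": [-0.957,-0.943,0.228],"twist": [0,0,-0.255]},
    {"offset": [-0.957,-0.943,0.228],"twist": [0,0,-0.255]},
    {"offset": [-0.957,-0.943,0.228],"twist": [0,0,-0.255]},
    {"offset": [-0.957,-0.943,0.228],"twist": [0,0,-0.255]},
    {"offset": [-0.957,-0.943,0.228],"twist": [0,0,-0.255]},
  ],
  claw=0.5,
  newtons=40,
)

```text
clock: 2.2
tool_pos: [0.401, 0.0548, 0.1488]
orientation: [-0.0, 1.0, 0.0, 0.001]
wrist_force: [0.9, -0.3, 0.4]
grip_width: 0.502
```

```bash
python3 - <<'E'
from h import *
st(); go((.42,.01,.14,0,0))
s=monitor.state();w=vision.read_camera("wrist");save("w1",w["img"])
E
```

```text
2.2 p [0.401  0.0548 0.1488] q [-0.     1.     0.     0.001] F [ 0.9 -0.3  0.4] g 0.5 j [-0.   -0.22  1.82  0.    1.54 -1.58]
[-0.047, -0.112, 0.022] [0.0, 0.001, 0.0] z axis [ 0.  0. -1.]
```

View pics/w1.png

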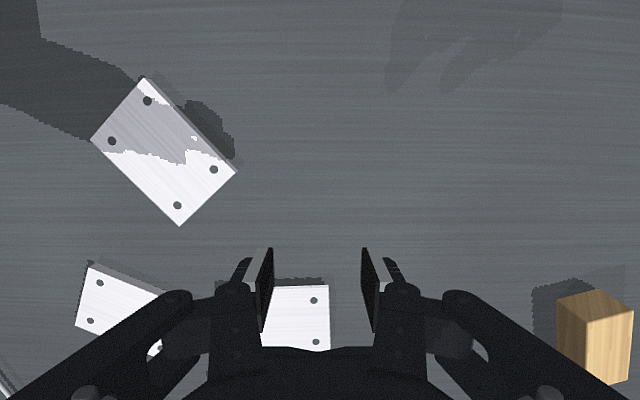

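The wrist view shows the die plate's near edge at about row 283, columns 215 to 330, behind the half-open fingers, and the wood block at the right (600,330). I'll measure the near edge from the depth reading.

```bash
cat >> h.py <<'E'
def wcloud():
    s=monitor.state();w=vision.read_camera("wrist")
    c=dict(w);c["rvec"]=np.zeros(3);c["tvec"]=np.zeros(3);P=cloud(c)
    T=w["T_tool_cam"];P=P@T[:3,:3].T+T[:3,3]
    return w["img"],P@R.from_quat(s["orientation"]).as_matrix().T+s["tool_pos"]
E
python3 - <<'E'
from h import *
im,W=wcloud()
for c in (222,235,245,285,300,315,322):
    col=W[240:345,c];z=col[:,2]
    m=(z>.006)&(z<.016)
    print(c,"near x",np.round(np.nanmin(col[m,0]),4),"y",np.round(np.nanmedian(col[m,1]),4),"z",np.round(np.nanmedian(z[m]),4))
print("bench z",np.nanmedian(W[20:60,400:600,2]))
m=(W[...,2]>.009)&(W[...,2]<.016)&(W[...,0]>.48)&(W[...,1]>-.06)&(W[...,1]<.08);print("y max",np.nanpercentile(W[m][:,1],99),"y min",np.nanpercentile(W[m][:,1],1))
E
```

```text
Traceback (most recent call last):
ValueError: zero-size array to reduction operation fmin which has no identity
```

```bash
python3 - <<'E'
from h import *
im,W=wcloud()
print("bench z",np.nanmedian(W[20:60,400:600,2]),np.round(W[310,290],3),np.round(W[310,130],3),np.round(W[170,200],3))
z0=np.nanmedian(W[20:60,400:600,2])
for c in (285,300,315,322):
    col=W[240:345,c];z=col[:,2]-z0
    m=(z>.006)&(z<.016)
    if m.any(): print(c,"near x",np.round(np.nanmin(col[m,0]),4),"y",np.round(np.nanmedian(col[m,1]),4),"z",np.round(np.nanmedian(z[m]),4))
m=(W[...,2]-z0>.009)&(W[...,2]-z0<.016)&(W[...,0]>.48)&(W[...,1]>-.06)&(W[...,1]<.08);print(m.sum())
if m.any():print("y max",np.nanpercentile(W[m][:,1],99),"y min",np.nanpercentile(W[m][:,1],1))
E
```

```text
bench z 0.000706951677022255 [0.519 0.023 0.012] [ 0.52  -0.144  0.012] [ 0.375 -0.054  0.012]
285 near x 0.4938 y 0.0177 z 0.0117
300 near x 0.4934 y 0.033 z 0.0118
315 near x 0.4929 y 0.0484 z 0.0119
322 near x 0.4924 y 0.0555 z 0.012
4132
y max 0.06680684452885702 y min -0.00599695866954552
```

```bash
python3 -c "
from h import *
go((.455,.010,.06,15,0),(.455,.010,.003,15,0))"
```

```text
[-0.136, -0.11, 0.22] [-0.001, -0.168, -0.004] z axis [ 0.26  0.   -0.97]
[-0.136, -0.11, 0.363] [-0.001, -0.168, -0.004] z axis [ 0.26  0.   -0.97]
```

Call:
send_rows(
  series=[
    {"offset": [-0.136,-0.11,0.22],"twist": [0,-0.168,-0.004]},
    {"offset": [-0.136,-0.11,0.22],"twist": [0,-0.168,-0.004]},
    {"offset": [-0.136,-0.11,0.22],"twist": [0,-0.168,-0.004]},
    {"offset": [-0.136,-0.11,0.3],"twist": [0,-0.168,-0.004]},
    {"offset": [-0.136,-0.11,0.33],"twist": [0,-0.168,-0.004]},
    {"offset": [-0.136,-0.11,0.35],"twist": [0,-0.168,-0.004]},
    {"offset": [-0.136,-0.11,0.358],"twist": [0,-0.168,-0.004]},
    {"offset": [-0.136,-0.11,0.362],"twist": [0,-0.168,-0.004]},
    {"offset": [-0.136,-0.11,0.362],"twist": [0,-0.168,-0.004]},
  ],
)

```text
clock: 3.1
tool_pos: [0.4561, 0.0135, 0.0051]
orientation: [-0.004, 0.991, 0.0, 0.133]
wrist_force: [0.7, -0.2, 0.1]
grip_width: 0.5
```

```bash
python3 - <<'E'
from h import *
st(); go((.455,.010,.003,15,0),(.52,.010,.003,15,0))
E
```

```text
3.1 p [0.4561 0.0135 0.0051] q [-0.004  0.991  0.     0.133] F [ 0.7 -0.2  0.1] g 0.5 j [-0.12 -0.13  2.09  0.04  0.93 -1.72]
[0.004, -0.009, 0.004] [0.001, 0.003, 0.005] z axis [ 0.26  0.   -0.97]
[-0.153, -0.01, 0.047] [0.001, 0.003, 0.005] z axis [ 0.26  0.   -0.97]
```

Call:
send_rows(
  series=[
    {"offset": [-0.02,0,0.007],"twist": [0,0,0]},
    {"offset": [-0.04,0,0.012],"twist": [0,0,0]},
    {"offset": [-0.056,0,0.016],"twist": [0,0,0]},
    {"offset": [-0.068,0,0.019],"twist": [0,0,0]},
    {"offset": [-0.08,0,0.022],"twist": [0,0,0]},
    {"offset": [-0.092,0,0.026],"twist": [0,0,0]},
    {"offset": [-0.104,0,0.029],"twist": [0,0,0]},
    {"offset": [-0.116,0,0.032],"twist": [0,0,0]},
    {"offset": [-0.128,0,0.036],"twist": [0,0,0]},
    {"offset": [-0.14,0,0.039],"twist": [0,0,0]},
    {"offset": [-0.152,0,0.042],"twist": [0,0,0]},
    {"offset": [-0.157,0,0.043],"twist": [0,0,0]},
  ],
)

```text
clock: 4.1
tool_pos: [0.5212, 0.0133, 0.0044]
orientation: [-0.003, 0.991, 0.0, 0.132]
wrist_force: [-3.3, -0.2, 5.3]
grip_width: 0.502
```

```bash
python3 - <<'E'
from h import *
st()
c=vision.read_camera("side");W=cloud(c)
B=cv2.resize(c["img"][140:240,260:400],(784,560),interpolation=cv2.INTER_CUBIC);save("s1",B)
st()
E
```

```text
4.1 p [0.5212 0.0133 0.0044] q [-0.003  0.991  0.     0.132] F [-3.3 -0.2  5.3] g 0.5 j [-0.1   0.02  1.94  0.03  0.92 -1.7 ]
4.15 p [0.5213 0.0132 0.0044] q [-0.003  0.991  0.     0.132] F [-2.4 -0.1  4.2] g 0.5 j [-0.1   0.02  1.94  0.03  0.92 -1.7 ]
```

View pics/s1.png

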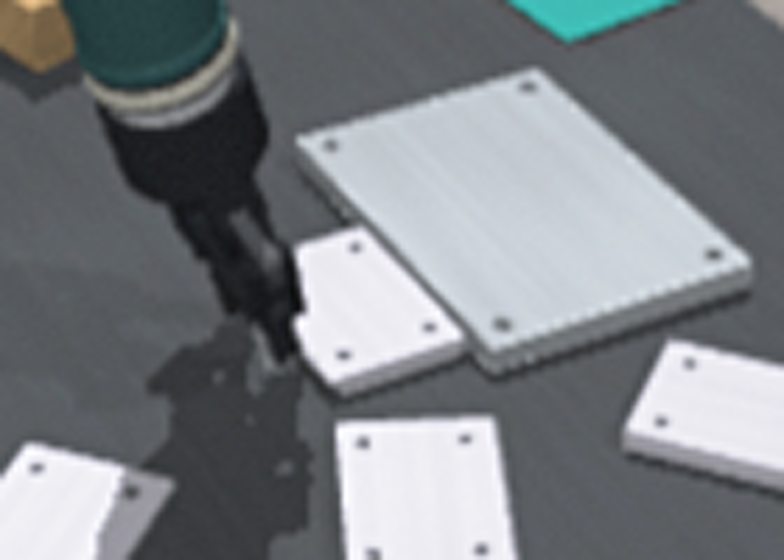

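The side view shows the fingertips at the nose and the far edge just short of or at the wall, roughly square. Next I press on and read the force.

```bash
python3 - <<'E'
from h import *
q=(R.from_euler("y",-15,degrees=True)*R.from_quat([0,1,0,0])).as_quat()
go((.523,.010,.004,15,0),(.526,.010,.004,15,0),(.529,.010,.004,15,0),(.532,.01,.004,15,0),start=(np.array([.52,.01,.003]),q))
E
```

```text
[-0.008, 0.0, -0.0] [0.0, 0.0, 0.0] z axis [ 0.26  0.   -0.97]
[-0.015, 0.0, 0.001] [0.0, 0.0, 0.0] z axis [ 0.26  0.   -0.97]
[-0.022, 0.0, 0.003] [0.0, 0.0, 0.0] z axis [ 0.26  0.   -0.97]
[-0.03, 0.0, 0.005] [0.0, 0.0, 0.0] z axis [ 0.26  0.   -0.97]
```

Call:
send_rows(
  series=[
    {"offset": [-0.008,0,0],"twist": [0,0,0]},
    {"offset": [-0.015,0,0.001],"twist": [0,0,0]},
    {"offset": [-0.022,0,0.003],"twist": [0,0,0]},
    {"offset": [-0.022,0,0.003],"twist": [0,0,0]},
  ],
)

```text
clock: 4.48
tool_pos: [0.5258, 0.0134, 0.0042]
orientation: [-0.004, 0.992, 0.0, 0.127]
wrist_force: [-15.8, -1.1, 15.3]
grip_width: 0.498
```

Call:
send_rows(
  series=[
    {"offset": [0.001,0,-0.004],"twist": [0,0,0]},
    {"offset": [0.002,0,-0.007],"twist": [0,0,0]},
  ],
)

```text
clock: 4.65
tool_pos: [0.5262, 0.0134, 0.0062]
orientation: [-0.004, 0.991, 0.0, 0.13]
wrist_force: [-1.1, -0.6, 0.4]
grip_width: 0.502
```

```bash
python3 - <<'E'
from h import *
st()
c=vision.read_camera("side");W=cloud(c)
B=cv2.resize(c["img"][165:230,290:365],(750,650),interpolation=cv2.INTER_CUBIC)[:600];save("s2",B)
m=(W[...,0]>.52)&(W[...,0]<.61)&(W[...,1]>-.05)&(W[...,1]<-.01)&(W[...,2]>.006)&(W[...,2]<.05)
P=W[m];print(len(P),"x range",np.percentile(P[:,0],[2,98]),"y",np.percentile(P[:,1],[2,50]))
for a in np.arange(.52,.61,.015):
    k=(P[:,0]>a)&(P[:,0]<a+.015);print(round(a,3),k.sum(),np.round(np.median(P[k,2]),4) if k.any() else "")
E
```

```text
4.65 p [0.5262 0.0134 0.0062] q [-0.004  0.991  0.     0.13 ] F [-1.1 -0.6  0.4] g 0.5 j [-0.1   0.03  1.93  0.03  0.93 -1.69]
251 x range [0.52186316 0.60897286] y [-0.04773764 -0.02876072]
0.52 28 0.0193
0.535 43 0.0111
0.55 48 0.0118
0.565 43 0.0108
0.58 43 0.0112
0.595 46 0.0113
```

View pics/s2.png

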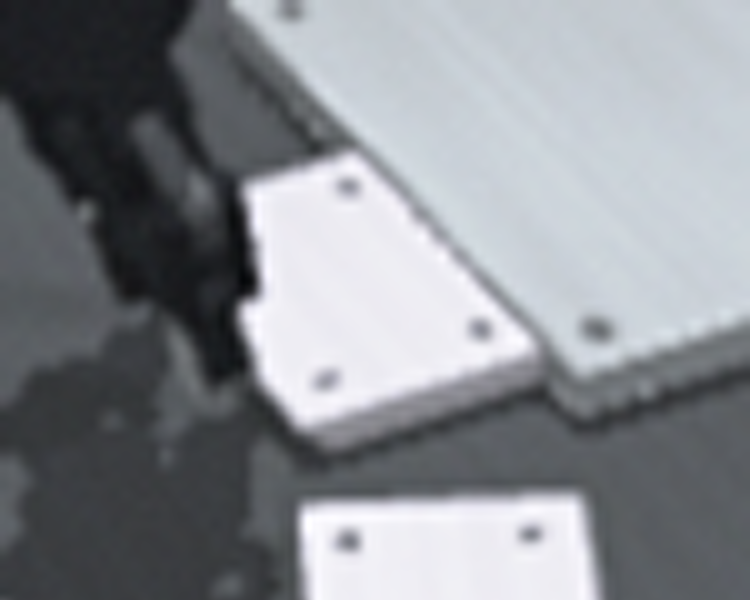

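The side view shows the plate flat (z≈11 mm throughout) with its far edge at the wall (x≈0.61) and the fingertips on the nose. I'll press on again slightly higher, to see the force without bench contact.

Call:
send_rows(
  series=[
    {"offset": [-0.008,0,0.003],"twist": [0,0,0]},
    {"offset": [-0.0154,0,0.005],"twist": [0,0,0]},
    {"offset": [-0.0154,0,0.005],"twist": [0,0,0]},
  ],
)

```text
clock: 4.95
tool_pos: [0.5275, 0.0134, 0.0064]
orientation: [-0.004, 0.992, -0.0, 0.123]
wrist_force: [-31.0, -1.5, 29.6]
grip_width: 0.5
```

Force at 45° (forward and down on the plate) means the tip face is riding on the top of the nose: the tip is too high and tilted too far. I'll back off, reduce the tilt to 10° and go lower.

```bash
cat >> h.py <<'E'
def q_(t): return (R.from_euler("y",-t,degrees=True)*R.from_quat([0,1,0,0])).as_quat()
E
python3 - <<'E'
from h import *
go((.505,.010,.007,15,0),(.505,.010,.007,10,0),(.505,.010,.003,10,0),(.505,.010,.001,10,0),start=(np.array([.534,.01,.006]),q_(15)))
E
```

```text
[0.069, 0.0, -0.021] [0.0, 0.0, 0.0] z axis [ 0.26  0.   -0.97]
[0.069, 0.0, -0.021] [0.0, 0.056, 0.0] z axis [ 0.17  0.   -0.98]
[0.072, 0.0, -0.012] [0.0, 0.056, 0.0] z axis [ 0.17  0.   -0.98]
[0.073, 0.0, -0.007] [0.0, 0.056, 0.0] z axis [ 0.17  0.   -0.98]
```

Call:
send_rows(
  series=[
    {"offset": [0.035,0,-0.012],"twist": [0,0,0]},
    {"offset": [0.069,0,-0.021],"twist": [0,0.03,0]},
    {"offset": [0.069,0,-0.021],"twist": [0,0.056,0]},
    {"offset": [0.072,0,-0.012],"twist": [0,0.056,0]},
    {"offset": [0.073,0,-0.007],"twist": [0,0.056,0]},
    {"offset": [0.073,0,-0.007],"twist": [0,0.056,0]},
    {"offset": [0.073,0,-0.007],"twist": [0,0.056,0]},
  ],
)

```text
clock: 5.53
tool_pos: [0.5047, 0.0133, 0.0013]
orientation: [-0.003, 0.996, 0.0, 0.088]
wrist_force: [0.3, 0.2, 1.2]
grip_width: 0.499
```

Call:
send_rows(
  series=[
    {"offset": [-0.02,0,0.0035],"twist": [0,0,0]},
    {"offset": [-0.04,0,0.007],"twist": [0,0,0]},
    {"offset": [-0.05,0,0.009],"twist": [0,0,0]},
    {"offset": [-0.058,0,0.01],"twist": [0,0,0]},
    {"offset": [-0.062,0,0.011],"twist": [0,0,0]},
    {"offset": [-0.062,0,0.011],"twist": [0,0,0]},
  ],
)

```text
clock: 6.03
tool_pos: [0.5248, 0.0136, -0.0005]
orientation: [-0.004, 0.997, 0.0, 0.08]
wrist_force: [-14.1, -0.0, 6.7]
grip_width: 0.498
```

Call:
send_rows(
  series=[
    {"offset": [-0.004,0,-0.003],"twist": [0,0,0]},
    {"offset": [-0.005,0,-0.008],"twist": [0,0,0]},
    {"offset": [-0.006,0,-0.013],"twist": [0,0,0]},
    {"offset": [-0.008,0,-0.018],"twist": [0,0,0]},
  ],
)

```text
clock: 6.37
tool_pos: [0.5248, 0.0136, 0.0051]
orientation: [-0.004, 0.997, 0.0, 0.079]
wrist_force: [-13.4, -0.4, -0.9]
grip_width: 0.505
```

```bash
cat >> h.py <<'E'
def prof(n,crop=(165,230,290,365)):
    c=vision.read_camera("side");W=cloud(c);a,b,d,e=crop
    save(n,cv2.resize(c["img"][a:b,d:e],None,fx=7,fy=7,interpolation=cv2.INTER_CUBIC))
    m=(W[...,0]>.50)&(W[...,0]<.64)&(W[...,1]>-.05)&(W[...,1]<-.03)&(W[...,2]>.004)&(W[...,2]<.12)
    P=W[m]
    for a in np.arange(.50,.64,.0125):
        k=(P[:,0]>a)&(P[:,0]<a+.0125);
        if k.any(): print(round(a+.00625,3),k.sum(),np.round(np.percentile(P[k,2],[5,50,95]),3))
E
python3 - <<'E'
from h import *
st();prof("s3")
E
```

```text
6.37 p [0.5248 0.0136 0.0051] q [-0.004  0.997  0.     0.079] F [-13.4  -0.4  -0.9] g 0.5 j [-0.09  0.09  1.85  0.02  1.05 -1.68]
0.506 58 [0.055 0.08  0.112]
0.519 37 [0.056 0.071 0.11 ]
0.531 13 [0.014 0.018 0.067]
0.544 25 [0.006 0.015 0.019]
0.556 24 [0.004 0.014 0.017]
0.569 28 [0.005 0.013 0.016]
0.581 23 [0.007 0.012 0.016]
0.594 21 [0.006 0.012 0.015]
0.606 24 [0.004 0.011 0.016]
0.619 18 [0.006 0.016 0.017]
0.631 18 [0.014 0.016 0.018]
0.644 2 [0.016 0.017 0.017]
```

The near edge rises: the top reads 18 mm at the near side and 11 mm at the far side, with a pull down on the tool, so the plate is tipping. I'll follow the arc.

Call:
send_rows(
  series=[
    {"offset": [-0.0013,0,-0.0074],"twist": [0,0,0]},
    {"offset": [-0.0026,0,-0.0148],"twist": [0,0,0]},
    {"offset": [-0.0068,0,-0.0242],"twist": [0,0,0]},
    {"offset": [-0.011,0,-0.0336],"twist": [0,0,0]},
    {"offset": [-0.0152,0,-0.043],"twist": [0,0,0]},
    {"offset": [-0.0204,0,-0.051],"twist": [0,0,0]},
    {"offset": [-0.0256,0,-0.059],"twist": [0,0,0]},
    {"offset": [-0.032,0,-0.0667],"twist": [0,0,0]},
    {"offset": [-0.032,0,-0.0667],"twist": [0,0,0]},
  ],
)

```text
clock: 7.17
tool_pos: [0.5328, 0.0136, 0.0355]
orientation: [-0.004, 0.997, 0.0, 0.078]
wrist_force: [-21.1, -1.7, 9.4]
grip_width: 0.5
```

```bash
python3 - <<'E'
from h import *
st();prof("s4")
E
```

```text
7.17 p [0.5328 0.0136 0.0355] q [-0.004  0.997  0.     0.078] F [-21.1  -1.7   9.4] g 0.5 j [-0.09  0.07  1.8   0.02  1.11 -1.67]
0.506 20 [0.087 0.103 0.117]
0.519 34 [0.085 0.103 0.117]
0.531 27 [0.087 0.095 0.116]
0.544 22 [0.032 0.043 0.047]
0.556 23 [0.026 0.035 0.041]
0.569 22 [0.022 0.029 0.034]
0.581 24 [0.014 0.024 0.031]
0.594 21 [0.009 0.017 0.023]
0.606 23 [0.005 0.012 0.017]
0.619 21 [0.009 0.014 0.017]
0.631 22 [0.013 0.015 0.018]
0.644 3 [0.013 0.013 0.017]
```

View pics/s4.png

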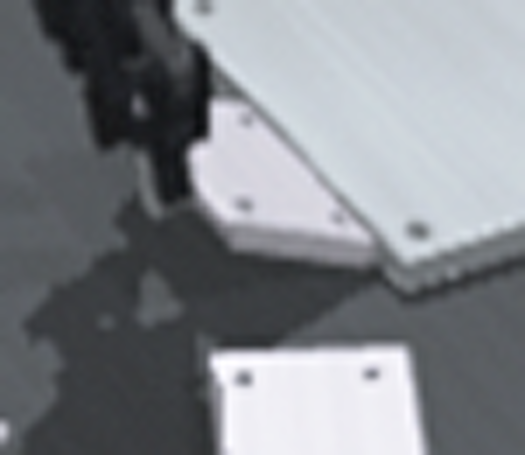

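The view shows the plate tipped about 27°, far edge at the wall foot, with the fingertips under the nose at about (165,190). I'll carry on toward 60°.

Call:
send_rows(
  series=[
    {"offset": [-0.0116,0,-0.0081],"twist": [0,0,0]},
    {"offset": [-0.0252,0,-0.0133],"twist": [0,0,0]},
    {"offset": [-0.0347,0,-0.0167],"twist": [0,0,0]},
    {"offset": [-0.0438,0,-0.0177],"twist": [0,0,0]},
    {"offset": [-0.054,0,-0.0184],"twist": [0,0,0]},
    {"offset": [-0.0655,0,-0.0189],"twist": [0,0,0]},
    {"offset": [-0.0655,0,-0.0189],"twist": [0,0,0]},
  ],
)

```text
clock: 7.8
tool_pos: [0.5602, 0.0138, 0.0558]
orientation: [-0.004, 0.997, -0.0, 0.082]
wrist_force: [-31.2, 0.6, 41.7]
grip_width: 0.501
```

```bash
python3 - <<'E'
from h import *
st();prof("s5",(150,230,290,380))
E
```

```text
7.8 p [0.5602 0.0138 0.0558] q [-0.004  0.997 -0.     0.082] F [-31.2   0.6  41.7] g 0.5 j [-0.08  0.1   1.72  0.02  1.15 -1.67]
0.531 3 [0.111 0.116 0.119]
0.544 17 [0.103 0.111 0.116]
0.556 22 [0.106 0.111 0.119]
0.569 29 [0.055 0.064 0.072]
0.581 28 [0.035 0.047 0.064]
0.594 31 [0.008 0.023 0.039]
0.606 19 [0.006 0.011 0.017]
0.619 19 [0.012 0.016 0.017]
0.631 19 [0.013 0.015 0.017]
0.644 4 [0.014 0.015 0.016]
```

View pics/s5.png

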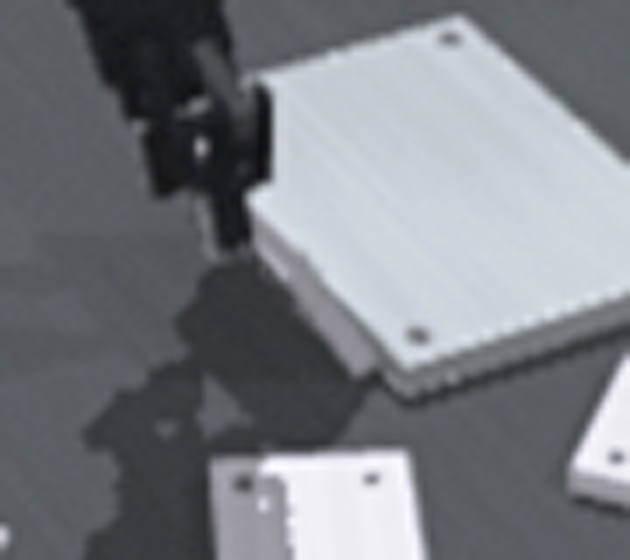

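The plate stands at about 55°, pivoting at the wall foot. The finger presses down too much (42 N), so I'll raise it while going on.

Call:
send_rows(
  series=[
    {"offset": [-0.0046,0,-0.0119],"twist": [0,0,0]},
    {"offset": [-0.0117,0,-0.0233],"twist": [0,0,0]},
    {"offset": [-0.0254,0,-0.0285],"twist": [0,0,0]},
    {"offset": [-0.0414,0,-0.0333],"twist": [0,0,0]},
    {"offset": [-0.0571,0,-0.0356],"twist": [0,0,0]},
    {"offset": [-0.0571,0,-0.0356],"twist": [0,0,0]},
  ],
)

```text
clock: 8.35
tool_pos: [0.5862, 0.0137, 0.0682]
orientation: [-0.003, 0.996, -0.0, 0.088]
wrist_force: [-0.5, -0.7, 0.8]
grip_width: 0.506
```

```bash
python3 - <<'E'
from h import *
st();prof("s6",(150,230,290,380))
E
```

```text
8.35 p [0.5862 0.0137 0.0682] q [-0.003  0.996 -0.     0.088] F [-0.5 -0.7  0.8] g 0.51 j [-0.08  0.14  1.66  0.02  1.17 -1.66]
0.569 8 [0.117 0.118 0.12 ]
0.581 2 [0.116 0.117 0.117]
0.594 73 [0.008 0.047 0.071]
0.606 60 [0.01  0.041 0.076]
0.619 15 [0.012 0.016 0.018]
0.631 19 [0.013 0.016 0.018]
0.644 3 [0.015 0.016 0.017]
```

The plate stands upright (x 0.594 to 0.606, top at 76 mm) with no force on the finger. Next: lower the tip, then push over the top.

Call:
send_rows(
  series=[
    {"offset": [0.0035,0,0.0197],"twist": [0,0,0]},
    {"offset": [0.007,0,0.0394],"twist": [0,0,0]},
    {"offset": [-0.002,0,0.046],"twist": [0,0,0]},
    {"offset": [-0.0119,0,0.0478],"twist": [0,0,0]},
    {"offset": [-0.0217,0,0.0495],"twist": [0,0,0]},
    {"offset": [-0.0316,0,0.0513],"twist": [0,0,0]},
    {"offset": [-0.0414,0,0.053],"twist": [0,0,0]},
    {"offset": [-0.0513,0,0.0548],"twist": [0,0,0]},
    {"offset": [-0.0611,0,0.0565],"twist": [0,0,0]},
    {"offset": [-0.071,0,0.0582],"twist": [0,0,0]},
    {"offset": [-0.071,0,0.0582],"twist": [0,0,0]},
  ],
)

```text
clock: 9.32
tool_pos: [0.6175, 0.014, 0.0506]
orientation: [-0.004, 0.996, -0.0, 0.088]
wrist_force: [-0.5, 0.3, -0.1]
grip_width: 0.499
```

```bash
python3 - <<'E'
from h import *
st();prof("s7",(150,230,290,380))
E
```

```text
9.32 p [0.6175 0.014  0.0506] q [-0.004  0.996 -0.     0.088] F [-0.5  0.3 -0.1] g 0.5 j [-0.08  0.22  1.6   0.02  1.15 -1.66]
0.581 24 [0.015 0.023 0.03 ]
0.594 42 [0.017 0.03  0.117]
0.606 51 [0.012 0.028 0.108]
0.619 44 [0.016 0.027 0.118]
0.631 29 [0.014 0.023 0.028]
0.644 5 [0.015 0.027 0.029]
```

View pics/s7.png

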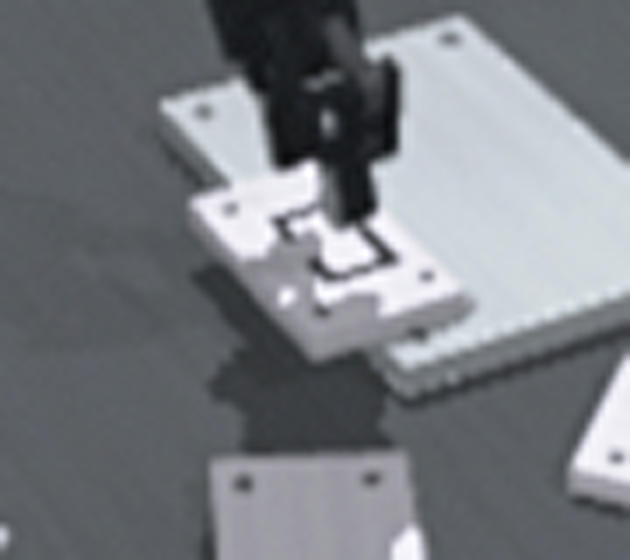

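The plate has flipped flat, marked underside up, with its rear edge overhanging the wall at about x=0.577. I'll go up, back and down behind it.

```bash
python3 - <<'E'
from h import *
go((.61,.010,.10,10,0),(.54,.010,.10,0,0),(.54,.010,.04,0,0),(.54,.010,.016,0,0),start=(np.array([.6164,.01,.0492]),q_(10)))
E
```

```text
[-0.006, 0.0, -0.128] [0.0, 0.0, 0.0] z axis [ 0.17  0.   -0.98]
[0.166, 0.0, -0.158] [0.0, 0.111, 0.0] z axis [ 0.  0. -1.]
[0.192, 0.0, -0.011] [0.0, 0.111, 0.0] z axis [ 0.  0. -1.]
[0.203, 0.0, 0.049] [0.0, 0.111, 0.0] z axis [ 0.  0. -1.]
```

Call:
send_rows(
  series=[
    {"offset": [-0.006,0,-0.08],"twist": [0,0,0]},
    {"offset": [-0.006,0,-0.128],"twist": [0,0,0]},
    {"offset": [0.08,0,-0.14],"twist": [0,0.055,0]},
    {"offset": [0.166,0,-0.158],"twist": [0,0.111,0]},
    {"offset": [0.166,0,-0.158],"twist": [0,0.111,0]},
    {"offset": [0.192,0,-0.011],"twist": [0,0.111,0]},
    {"offset": [0.192,0,-0.011],"twist": [0,0.111,0]},
    {"offset": [0.203,0,0.03],"twist": [0,0.111,0]},
    {"offset": [0.203,0,0.049],"twist": [0,0.111,0]},
    {"offset": [0.203,0,0.049],"twist": [0,0.111,0]},
  ],
)

```text
clock: 10.2
tool_pos: [0.5385, 0.0136, 0.0145]
orientation: [-0.003, 1.0, -0.0, -0.001]
wrist_force: [-0.9, -0.1, 0.0]
grip_width: 0.502
```

```bash
cat >> h.py <<'E'
def top(n):
    c=vision.read_camera("top");W=cloud(c);save(n,cv2.resize(c["img"][90:230,150:480],None,fx=2.4,fy=2.4,interpolation=cv2.INTER_CUBIC))
    m=(W[...,2]>.0225)&(W[...,2]<.034)&(W[...,0]>.55)&(W[...,0]<.79)&(W[...,1]>-.09)&(W[...,1]<.17)
    P=W[m];r=cv2.minAreaRect(P[:,:2].astype(np.float32)*1000);print(r,len(P),"z",np.percentile(P[:,2],[5,50,95]));print(np.round(cv2.boxPoints(r)))
E
python3 - <<'E'
from h import *
st();top("t2")
E
```

```text
10.2 p [0.5385 0.0136 0.0145] q [-0.003  1.    -0.    -0.001] F [-0.9 -0.1  0. ] g 0.5 j [-0.08  0.21  1.68 -0.    1.25 -1.66]
((694.03662109375, 47.365257263183594), (214.84353637695312, 176.9537353515625), 75.4306640625) 78 z [0.02260502 0.02356391 0.03140984]
[[581. -34.]
 [753. -79.]
 [807. 129.]
 [635. 174.]]
```

Call:
send_rows(
  series=[
    {"offset": [-0.02,0,-0.0163],"twist": [0,0,0]},
    {"offset": [-0.04,0,-0.0163],"twist": [0,0,0]},
    {"offset": [-0.055,0,-0.0163],"twist": [0,0,0]},
    {"offset": [-0.07,0,-0.0163],"twist": [0,0,0]},
    {"offset": [-0.085,0,-0.0163],"twist": [0,0,0]},
    {"offset": [-0.1,0,-0.0163],"twist": [0,0,0]},
    {"offset": [-0.115,0,-0.0163],"twist": [0,0,0]},
    {"offset": [-0.13,0,-0.0163],"twist": [0,0,0]},
    {"offset": [-0.145,0,-0.0163],"twist": [0,0,0]},
    {"offset": [-0.16,0,-0.0163],"twist": [0,0,0]},
  ],
)

```text
clock: 11.08
tool_pos: [0.6042, 0.0139, 0.0241]
orientation: [-0.004, 1.0, -0.0, 0.0]
wrist_force: [-5.1, -0.6, 6.0]
grip_width: 0.5
```

```bash
python3 - <<'E'
from h import *
st();prof("s8",(145,225,290,380))
E
```

```text
11.08 p [0.6042 0.0139 0.0241] q [-0.004  1.    -0.     0.   ] F [-5.1 -0.6  6. ] g 0.5 j [-0.07  0.33  1.51 -0.    1.3  -1.65]
0.544 1 [0.004 0.004 0.004]
0.594 47 [0.074 0.093 0.115]
0.606 48 [0.008 0.08  0.108]
0.619 45 [0.014 0.026 0.093]
0.631 30 [0.014 0.023 0.029]
0.644 6 [0.016 0.023 0.028]
```

View pics/s8.png

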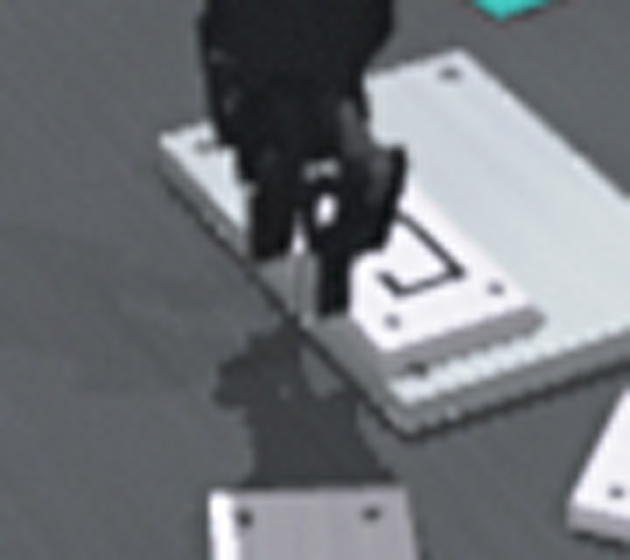

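The plate is now on the inspection plate with the fingers behind its rear edge at about x=0.615. I'll push it about 24 mm farther, slightly higher.

Call:
send_rows(
  series=[
    {"offset": [-0.01,0,-0.003],"twist": [0,0,0]},
    {"offset": [-0.022,0,-0.003],"twist": [0,0,0]},
    {"offset": [-0.034,0,-0.003],"twist": [0,0,0]},
    {"offset": [-0.046,0,-0.003],"twist": [0,0,0]},
    {"offset": [-0.058,0,-0.003],"twist": [0,0,0]},
    {"offset": [-0.064,0,-0.003],"twist": [0,0,0]},
    {"offset": [-0.04,0,-0.01],"twist": [0,0,0]},
    {"offset": [0.0,0,-0.1],"twist": [0,0,0]},
    {"offset": [0.15,0,-0.25],"twist": [0,0,0]},
    {"offset": [0.4,0,-0.3],"twist": [0,0,0]},
    {"offset": [0.6,0,-0.3],"twist": [0,0,0]},
    {"offset": [0.65,0,-0.3],"twist": [0,0,0]},
  ],
)

```text
clock: 12.13
tool_pos: [0.4526, 0.0129, 0.1248]
orientation: [-0.004, 1.0, -0.001, 0.002]
wrist_force: [-0.4, 0.3, 0.5]
grip_width: 0.497
```

```bash
python3 - <<'E'
from h import *
st()
c=vision.read_camera("top");W=cloud(c);n="t3";save(n,cv2.resize(c["img"][90:310,150:480],None,fx=2.4,fy=2.4,interpolation=cv2.INTER_CUBIC))
for f in ("side","top"):
    c=vision.read_camera(f);W=cloud(c)
    m=(W[...,2]>.0225)&(W[...,2]<.034)&(W[...,0]>.55)&(W[...,0]<.79)&(W[...,1]>-.09)&(W[...,1]<.17)
    m=cv2.morphologyEx(m.astype(np.uint8),cv2.MORPH_OPEN,np.ones((3,3)))>0
    P=W[m]
    if len(P): r=cv2.minAreaRect(P[:,:2].astype(np.float32)*1000);print(f,np.round(cv2.boxPoints(r)).tolist(),len(P),"z",np.percentile(P[:,2],[5,50,95]))
    for o in("die_plate","far_left","far_right","near_left","near_right","wood_block","bush","screwdriver"):
        for d in models.mark_of(f,o)[:2]:
            p=np.round(d["position"]).astype(int);print(f,o,round(d["score"],2),p,np.round(W[p[1],p[0]],3))
E
```

```text
12.13 p [0.4526 0.0129 0.1248] q [-0.004  1.    -0.001  0.002] F [-0.4  0.3  0.5] g 0.5 j [-0.1  -0.09  1.76 -0.    1.47 -1.67]
side [[638.0, -47.0], [710.0, -47.0], [710.0, 68.0], [638.0, 68.0]] 536 z [0.02359955 0.02698271 0.03008054]
side die_plate 0.97 [353 180] [0.672 0.006 0.029]
side die_plate 0.76 [396 215] [ 0.704 -0.172  0.012]
side far_left 0.94 [323 241] [ 0.477 -0.173  0.013]
side far_left 0.93 [337 176] [0.64  0.046 0.029]
side far_right 0.92 [264 222] [ 0.372 -0.028  0.009]
side far_right 0.91 [374 218] [ 0.644 -0.154  0.011]
side near_left 0.94 [353 246] [ 0.544 -0.213 -0.   ]
side near_left 0.86 [269 253] [ 0.341 -0.14   0.004]
side near_right 0.9 [286 226] [ 0.416 -0.077  0.015]
side near_right 0.65 [376 187] [ 0.723 -0.042  0.016]
side wood_block 0.63 [271 144] [0.43  0.025 0.21 ]
side wood_block 0.63 [399 272] [ 0.58  -0.36   0.025]
side bush 0.7 [340 291] [ 0.433 -0.34   0.016]
side screwdriver 0.83 [401 273] [ 0.587 -0.359  0.017]
top [[639.0, 64.0], [640.0, -44.0], [712.0, -43.0], [710.0, 65.0]] 1042 z [0.02410565 0.02807092 0.03207613]
top die_plate 0.87 [368 196] [ 0.535 -0.138  0.013]
top die_plate 0.73 [376 134] [ 0.704 -0.159  0.012]
top far_left 0.9 [350 282] [ 0.31  -0.093  0.008]
top far_left 0.76 [293 154] [0.641 0.061 0.028]
top far_right 0.8 [368 161] [ 0.632 -0.139  0.   ]
top far_right 0.73 [323 258] [ 0.371 -0.023  0.   ]
top near_left 0.9 [292 125] [0.723 0.067 0.017]
top near_left 0.82 [376 267] [ 0.35  -0.162  0.001]
top near_right 0.88 [347 237] [ 0.427 -0.085 -0.002]
top near_right 0.77 [336 128] [ 0.716 -0.051  0.019]
top wood_block 0.63 [187 186] [0.547 0.331 0.05 ]
top bush 0.5 [438 235] [ 0.434 -0.317  0.036]
top screwdriver 0.62 [446 180] [ 0.58  -0.343  0.024]
```

View pics/t3.png

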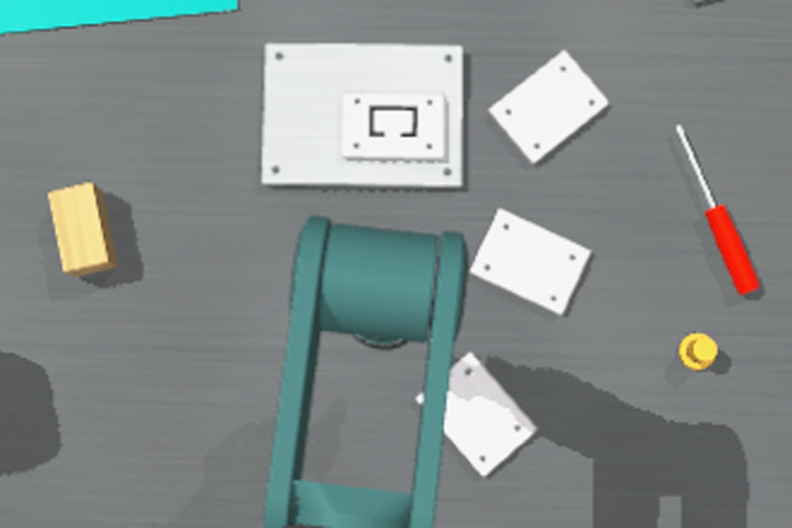

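The top view shows the plate flat, marked face up, wholly inside the inspection plate's outline, and the bystanders unmoved. Handing in.

```bash
python3 -c "
from plant import job
print(job.close_job())"
```

```text
the job is handed in; nothing more can be done
None
```

The die plate is turned over and lies flat on the inspection plate, former underside up. I handed the job in at about 12 s of the 53 s allowed; it reports no verdict.

**What I did:** I used the plate farthest to the left. With half-open fingers I pushed it against the near edge of the inspection plate, tipped it through about 27° and 55° to upright on its far edge, and pushed it over. I then pushed it on from behind and drew the arm clear.

**Last checks:**
- **Position:** the top and side cameras put the die plate at x about 0.638 to 0.716 m and y about -0.047 to 0.068 m. The inspection plate covers x about 0.613 to 0.775 m and y about -0.067 to 0.155 m. That leaves about 20 mm to spare on the closest side.
- **Flatness:** its top is at about 28 mm, which is the two thicknesses together. The marked former underside faces up.
- **Bystanders:** the wooden block, brass bush and screwdriver look unmoved in the top view; their top-camera readings shifted by at most about 12 mm. One side-camera reading of the block landed on the arm instead, so I disregarded it.
- **Robot:** the gripper is well away from everything, and the wrist force reads about zero.

**What went wrong on the way:**
- The first push had the fingers tilted 15°, and the tips rode up on the top of the plate's near edge. I backed off, cut the tilt to 10°, went lower, and the plate then tipped.
- The largest force reading, about 52 N at the wrist (limit 120 N), came at 55°. I eased it by raising the finger. I read forces only at the end of each move.

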